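# Put the flat battery pack on charge

## Task

Put the flat battery pack, the one with the yellow lid, on charge: lift it out of its caddy, bring it to the open end of the charger's rail with its contact end leading, and slide it along the rail until it is fully home against the terminal head and the sprung catch has clicked up into it. Leave it there, leave the grey-lidded pack in its pocket, and do not push the other things on the bench about.

Things in the scene. Friction and masses are not known exactly. Their poses are not given: they have to be found in the camera images.
- pack_yellow: Flat battery pack, black, yellow lid, 64 (x) x 48 (y) x 46 mm, 0.22 kg. Origin: centre of its underside; +x is the contact end, which leads. Smooth flanks from 12 mm up. T-slot along the underside, open at +x, shut at -x: mouth 23 wide, 4.5 high; above it 37 wide up to z = 11.5. Starts in either pocket of the caddy, where only its two ends (64 mm apart) can be gripped, not its sides.
- pack_grey: The same pack with a grey lid, charged; stands in the caddy's other pocket, 56 mm beside the yellow one, and stays there. Origin and axes as the yellow pack's.
- caddy: Grey caddy, fixed, 76 (x) x 116 (y) x 43 mm. Origin: centre of its underside. Pockets at y = -28 and +28 mm, 68 x 52 mm inside, floor z = 5; a pack in each, its +x along the caddy's +x, 2 mm play, top at z = 51. Side and middle walls 4 mm thick, 43 high. End walls (x = -36, +36) have a finger scoop at each pocket, 40 mm wide, open from z = 10 up.
- charger: Dark grey charger, fixed. Origin: underside, mid-width. Deck 84 mm wide, z = 16, from x = -88 to the terminal head (block x = 45 to 92, 52 mm high). Aluminium T-rail along x on the deck from x = -13 (rounded nose) to 45: stem 19 wide, T 33 wide at z = 22 to 26. A pack standing on the deck slides onto it towards +x, 2 mm play sideways, 1.5 in height; the catch takes 6 to 10 N to pass.
- landing (a point): Point on the charger's deck at x = -50, y = 0, z = 16 mm of the charger: a pack with its origin here stands on the deck clear of the rail, 5 mm in front of the rail's nose.
- home (a point): Point at x = 13, y = 0, z = 16 mm of the charger: where the pack's origin is when its leading end stands against the terminal head, fully home, its +x along the charger's +x. Axes as the charger's; x is the direction of sliding.
- charger_catch (a joint): Sprung brass catch in the top of the rail, 31 mm in front (+x) of the charger's origin: a roller nose that stands 5 mm above the rail. 0 = up (at rest, or clicked into a pack that is home), up to 0.0055 m = pressed down.
- cordless_driver: Black and yellow pistol-shaped cordless screwdriver without a pack, lying on its side behind the work, 170 x 160 x 49 mm; bystander. Origin under its barrel.
- long_nose_pliers: Long-nose pliers with blue grips, 63 x 157 x 11 mm, lying near the bench's front edge; bystander.
- marker: Blue and white marker pen, 17 x 135 x 16 mm, lying near the bench's front edge; bystander.
- tweezers_red: Red tweezers, 15 x 122 x 9 mm, lying behind the work; bystander.
Things that resemble listed ones, but are neither listed nor needed, are in the scene too. Leave any blue look-alike of the charger alone.

How it is judged:
By the outcome, as a careful person would: the job done as asked, in the order asked, and still so for the second after the job is handed in, with the robot touching nothing.
It also fails if it takes over 51 s, if anything falls off the work surface, if the arm or the gripper's body presses on something with over 40 N, if the wrist force passes 120 N, or if a joint passes its speed limit or range.

## Robot

A 6-joint arm with a two-finger parallel gripper is mounted at the origin on a cart in front of the work surface, level with it; the furniture and walls round the work are solid. World frame = base frame: x ahead of the robot, y to its left, z up, the work surface at z = 0. Lengths are in mm, angles in rad, forces in N, time in s.
With the tool pointing down it reaches from about 400 to 925 mm from the base axis. Payload 12.5 kg.
Tool frame: the origin (TCP) lies between the finger pads; the fingertips stand env.tip_extent ahead of it and the grasp point (between the pads) lies 11 mm behind it (env.tip_extent is the distance from the TCP to the fingertips, in mm); z points along the fingers, y is the line along which they close (so a half turn about z gives the same grasp; the last joint's range is limited). The gripper opens to 95 mm and grips with 3 to 60 N. Pads are 20 mm wide; open, the fingers measure 119 mm over their backs; the gripper's body (75 mm by 180 mm) begins 59 mm behind the grasp point.
Start: joints at [1.157, 0.491, 1.559, -0, 1.092, -0.106], TCP at [189.335, 595.649, 222.661] pointing down, gripper open.
Joint ranges: [-3.1, 3.1], [-0.84, 2.19], [0.05, 2.79], [-1.13, 4.28], [0.06, 2.93], [-2.69, 2.69]. Speed limits (rad/s): [2.22, 2.22, 2.79, 3.14, 3.14, 3.14].

## Interface

Orientations are given as [roll, pitch, yaw] about the fixed x, y, z axes, in that order (R = Rz(yaw) Ry(pitch) Rx(roll)).
In Python, from cell import env gives the robot as it stands.
- The arm moves only by the tool carry_out, never from a script. Its argument "motion" is a list of rows, each a list of 5 numbers: the shift along the tool's x, y, z in mm, then the turn about the tool's z in degrees, then the closure, from 0 (fully open) to 1 (shut). A call has 1 to 12 rows; each row shifts and turns the commanded pose from where the row before left it, along the tool's axes as they then stand; what a row does not reach is not made up. A row lasts 1/10 s, in which the tool goes at most 50 mm and 8.59 degrees, less where a joint would pass 70% of its speed; a pose out of reach is approached as far as the arm can. A call with a gripper value outside its range is refused whole. The fingers move at their own pace and stop on an object; the grip force is fixed at half the most. Time passes only in rows, so rows that do not move let the fingers close. It gives the time, the measured TCP pose, the force, the opening and the grip force at its end, in the units of the state.
- env.state(): the state, without advancing time (a new reading comes with each control period).
- env.read_camera(name): name is "scene" or "top" or "wrist"; returns a dict with "color" (480x640x3 uint8, red, green, blue), "K" (3x3 intrinsics, pixels), "dist" ([k1, k2, p1, p2, k3] as OpenCV has them; the pictures are not rectified), "R" (3x3) and "t" (3): a world point X has camera coordinates R X + t; the wrist camera has in their place "hand_eye" (4x4, takes a point from camera to tool coordinates, whose origin is the TCP and whose axes are the flange's). Camera axes: x right, y down, z forward; pixel columns grow to the right and rows downward; lengths in mm; the calibration is good to about 2 mm. A picture is of the moment at which its call begins: read the wrist's pose just before it. There is no depth.
- env.job_done(): hands the job in; it is judged then, once.
The state is a dict: "t": time; "joints": joint angles; "qvel": joint speeds; "tau": joint torques, N m; "eef_pos": TCP position; "tcp_rot": TCP orientation; "ft_force": force on the tool from outside, world axes, zero at the start; "moment": the same for the moment, N m; "opening": opening from 0.0 (shut) to 1.0 (fully open); "grip_force": force on a finger pad.
Only numpy, scipy, OpenCV 4.12 (cv2) and the standard library are available. Lean on these libraries where they do the work, as an engineer would, in place of code of your own. Each camera call takes 0.05 s, during which the arm holds its last target. There are 200 camera calls.

## Working session

There is one attempt and no reset: what is moved stays moved. The work goes in short steps, Python scripts to look and compute and a tool call to move; the robot and the scene stay as the last step left them, time stands still between calls to the robot, and variables do not carry over. Pictures are saved under pics/ and viewed, at most 10 in all, crops included, and the job is handed in when it is done.

Besides the shell and the picture viewer there is one more tool, called after "Emit:" as name(argument=value, ...), one argument or row to a line, values as JSON. carry_out: Moves the arm, as the interface text tells. Its arguments: {"type":"object","properties":{"motion":{"type":"array"}},"required":["motion"]}

```bash
mkdir -p pics; ls; python3 - <<'E'
from cell import env
import cv2
s=env.state(); print({k:s[k] for k in("t","joints","eef_pos","tcp_rot","opening","ft_force")},env.tip_extent)
for n in("top","scene"):
    c=env.read_camera(n); cv2.imwrite(f"pics/{n}0.png",c["color"][...,::-1]); print(n,c["K"],c["dist"],c["R"],c["t"])
E
```

```text
pics
{'t': 0.0, 'joints': array([ 1.15740779e+00,  4.91537606e-01,  1.55945674e+00, -5.37027713e-05,
        1.09167698e+00, -1.05608412e-01]), 'eef_pos': array([189.24053764, 595.41570331, 222.07286616]), 'tcp_rot': array([-3.14051496e+00, -6.63421219e-05,  2.83383728e+00]), 'opening': 1.0035170793753438, 'ft_force': array([ 0.08709734,  0.1874226 , -0.08017135])} 8.0
top [[527.28572608   0.         317.4309458 ]
 [  0.         527.28572608 255.18195333]
 [  0.           0.           1.        ]] [-0.03738107  0.          0.          0.          0.        ] [[ 0.01689365 -0.99984852 -0.0041878 ]
 [-0.98825775 -0.01606138 -0.1519495 ]
 [ 0.15185922  0.00670561 -0.98837939]] [ -77.68376252  542.12623897 1116.56461383]
scene [[488.88781699   0.         315.74124093]
 [  0.         488.88781699 241.49894572]
 [  0.           0.           1.        ]] [-0.08015029  0.          0.          0.          0.        ] [[ 0.50534299 -0.86267914 -0.02032634]
 [-0.54418974 -0.30031961 -0.78336815]
 [ 0.66969097  0.40693098 -0.62122555]] [-336.57021285  320.29657735  836.21627455]
```

View pics/top0.png

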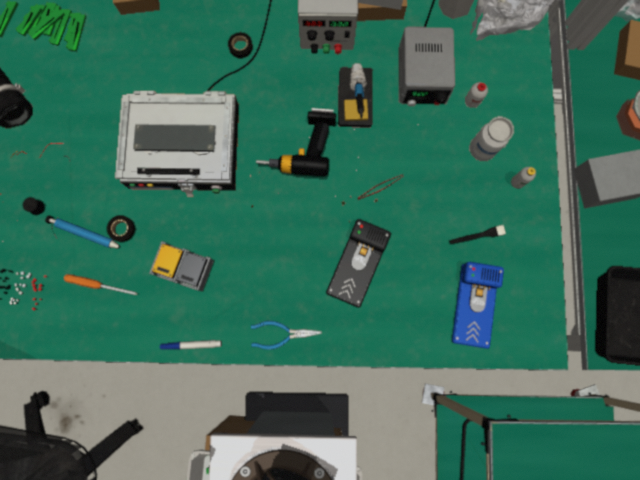

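View pics/scene0.png

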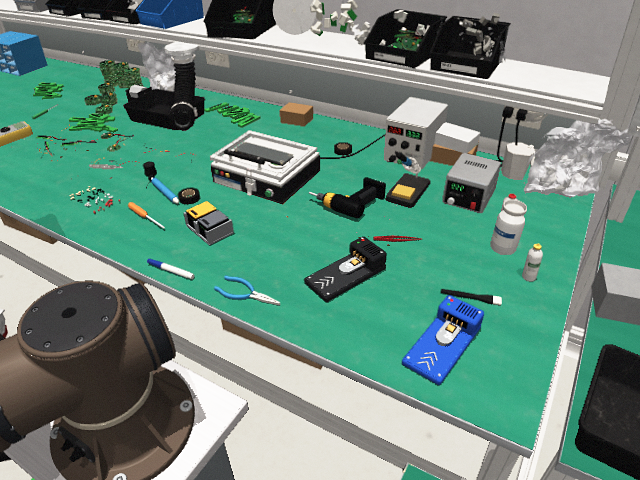

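The top view shows the caddy near (182,266), with the yellow pack on the left. The dark charger is near (360,262) with its head at about (372,235), and the blue decoy is near (480,303). I'll enlarge the caddy and charger.

```bash
python3 - <<'E'
import cv2,numpy as np
a=cv2.imread("pics/top0.png")
A=cv2.resize(a[230:305,140:225],None,fx=7,fy=7,interpolation=cv2.INTER_CUBIC)[:, :400*2]
B=cv2.resize(a[210:315,315:405],None,fx=5.7,fy=5.7,interpolation=cv2.INTER_CUBIC)
cv2.imwrite("pics/cad.png",A); cv2.imwrite("pics/chg.png",B); print(A.shape,B.shape)
E
```

```text
(525, 595, 3) (598, 513, 3)
```

View pics/cad.png

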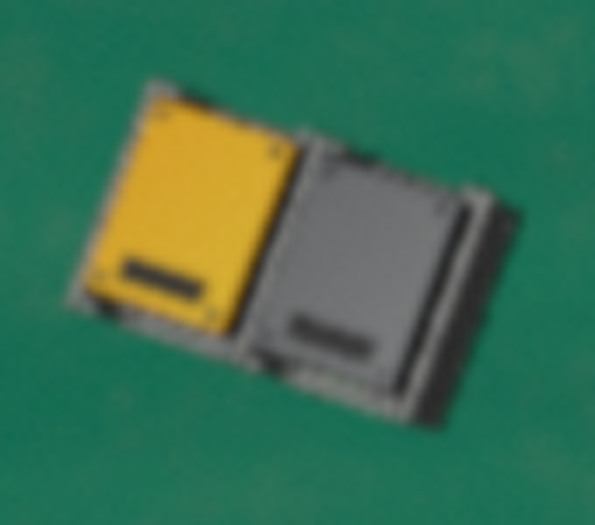

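View pics/chg.png

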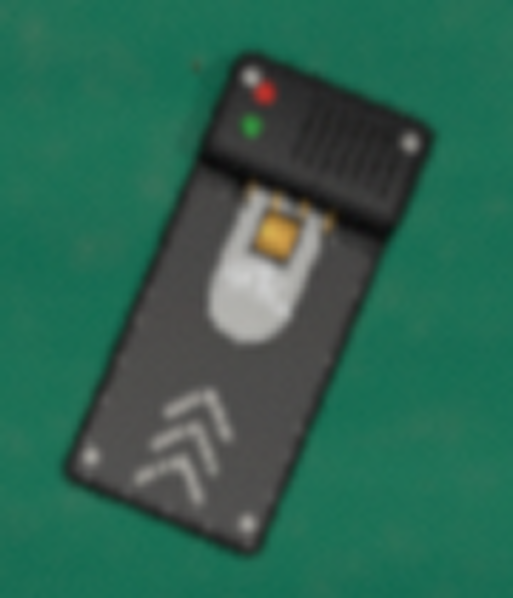

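```bash
cat > h.py <<'E'
import numpy as np,cv2
from scipy.optimize import least_squares
from scipy.spatial.transform import Rotation as Ro
def cam(c,s=None):
    if "R" in c: return c["K"],c["dist"],c["R"],c["t"]
    T=np.eye(4); T[:3,:3]=Ro.from_euler("xyz",s["tcp_rot"]).as_matrix(); T[:3,3]=s["eef_pos"]
    W=np.linalg.inv(T@c["hand_eye"]); return c["K"],c["dist"],W[:3,:3],W[:3,3]
def proj(C,X): return cv2.projectPoints(np.float64(X),cv2.Rodrigues(C[2])[0],C[3],C[0],C[1])[0].reshape(-1,2)
def world(p,X):
    c,s=np.cos(p[2]),np.sin(p[2]); X=np.float64(X)
    return np.c_[p[0]+c*X[:,0]-s*X[:,1],p[1]+s*X[:,0]+c*X[:,1],X[:,2]]
def fit(obs,p0):  # obs: list of (C, model pts, pixels)
    f=lambda p:np.concatenate([(proj(C,world(p,X))-np.float64(u)).ravel() for C,X,u in obs])
    r=least_squares(f,p0,x_scale=[1,1,.01]); return r.x,r.fun.reshape(-1,2)
E
python3 - <<'E'
from h import *; from cell import env
c=env.read_camera("top");C=cam(c); sc=cam(env.read_camera("scene"))
print("campos",-C[2].T@C[3],-sc[2].T@sc[3])
u=np.array([(155,97),(298,148),(228,332),(88,288)])/7+[140,230]
p,r=fit([(C,[(32,24,51),(32,-24,51),(-32,-24,51),(-32,24,51)],u)],[500,250,-.3]); print("yellow",p,r.round(1).tolist())
u=np.array([(233,48),(438,127),(260,560),(62,475)])/5.7+[315,210]
p,r=fit([(C,[(92,42,52),(92,-42,52),(-88,-42,16),(-88,42,16)],u)],[500,-50,-.3]); print("charger",p,r.round(1).tolist())
w=env.read_camera("wrist"); print(w["K"],w["dist"],w["hand_eye"])
E
```

```text
campos [ 367.51219289  -76.45194193 1185.63993331] [-215.62098139 -534.44307282  763.54780974]
yellow [ 5.24046609e+02  2.58353261e+02 -2.96991499e-01] [[0.2, -0.1], [0.2, -0.7], [0.1, 0.7], [-0.5, 0.2]]
charger [ 5.26132229e+02 -1.58640212e+02 -3.72869597e-01] [[0.5, -1.0], [0.2, -0.6], [-0.1, 0.6], [-0.6, 1.1]]
[[402.2845739    0.         314.71443107]
 [  0.         402.2845739  241.16275033]
 [  0.           0.           1.        ]] [0.008522 0.       0.       0.       0.      ] [[-6.59595322e-04 -9.61907491e-01 -2.73374365e-01  7.72371380e+01]
 [ 9.99999779e-01 -6.57471812e-04 -9.93806243e-05  8.59862864e-01]
 [-8.41409722e-05 -2.73374370e-01  9.61907712e-01 -1.61971933e+02]
 [ 0.00000000e+00  0.00000000e+00  0.00000000e+00  1.00000000e+00]]
```

```bash
python3 - <<'E'
import cv2
a=cv2.imread("pics/scene0.png")
cv2.imwrite("pics/scad.png",cv2.resize(a[195:250,175:240],None,fx=9,fy=9,interpolation=cv2.INTER_CUBIC))
E
cat >> h.py <<'E'
def plan(s,goal,yaw,n):
    """rows (tool axes) from state s to goal xyz with yaw, tool down"""
    y0=s["tcp_rot"][2]; d=(yaw-y0+np.pi)%(2*np.pi)-np.pi; p=np.array(s["eef_pos"]); rows=[]
    step=(np.array(goal)-p)/n
    for k in range(n):
        R=Ro.from_euler("xyz",[np.pi,0,y0+d*k/n]).as_matrix()
        rows.append([round(v,1) for v in (R.T@step)]+[round(-np.degrees(d)/n,2)])
    return rows
E
python3 -c "
from h import *;from cell import env
print(plan(env.state(),[524,258,222],1.274,12))"
```

```text
[[np.float64(-35.1), np.float64(-18.4), np.float64(0.0), np.float64(7.45)], [np.float64(-37.2), np.float64(-13.7), np.float64(0.0), np.float64(7.45)], [np.float64(-38.6), np.float64(-8.7), np.float64(0.0), np.float64(7.45)], [np.float64(-39.4), np.float64(-3.6), np.float64(0.0), np.float64(7.45)], [np.float64(-39.6), np.float64(1.5), np.float64(0.0), np.float64(7.45)], [np.float64(-39.1), np.float64(6.6), np.float64(0.0), np.float64(7.45)], [np.float64(-37.9), np.float64(11.6), np.float64(0.0), np.float64(7.45)], [np.float64(-36.0), np.float64(16.4), np.float64(0.0), np.float64(7.45)], [np.float64(-33.6), np.float64(21.0), np.float64(0.0), np.float64(7.45)], [np.float64(-30.6), np.float64(25.2), np.float64(0.0), np.float64(7.45)], [np.float64(-27.1), np.float64(28.9), np.float64(0.0), np.float64(7.45)], [np.float64(-23.1), np.float64(32.2), np.float64(0.0), np.float64(7.45)]]
```

View pics/scad.png

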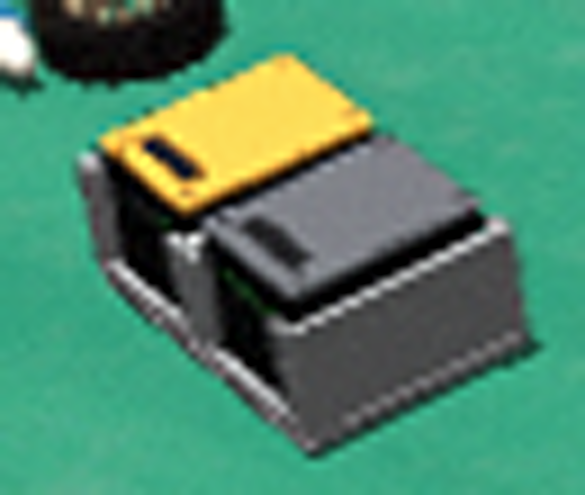

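The scene crop shows the near end faces (about (160,240) and (250,330)) with greenish LEDs and no brass, so the near end is probably −x. I'll check the far end with the wrist camera.

Emit:
carry_out(
  motion=[
    [-35, -18.5, 0, 7.5, 0],
    [-37, -13.5, 0, 7.5, 0],
    [-38.5, -8.5, 0, 7.5, 0],
    [-39.5, -3.5, 0, 7.5, 0],
    [-39.5, 1.5, 0, 7.5, 0],
    [-39, 6.5, 0, 7.5, 0],
    [-38, 11.5, 0, 7.5, 0],
    [-36, 16.5, 0, 7.5, 0],
    [-33.5, 21, 0, 7.5, 0],
    [-30.5, 25, 0, 7.5, 0],
    [-27, 29, 0, 7.5, 0],
    [-23, 32, 0, 7.5, 0],
  ],
)

```text
t: 1.45
eef_pos: [522.8, 255.8, 222.7]
tcp_rot: [3.142, -0.0, 1.258]
ft_force: [-0.3, 0.5, 0.6]
opening: 1.002
grip_force: 0.0
```

Emit:
carry_out(
  motion=[
    [0, 40, 0, 0, 0],
    [0, 40, 0, 0, 0],
    [0, 40, 0, 0, 0],
    [0, 0, 0, 0, 0],
    [0, 0, 0, 0, 0],
  ],
)

```text
t: 1.95
eef_pos: [636.2, 220.3, 221.8]
tcp_rot: [-3.14, 0.001, 1.262]
ft_force: [0.2, 0.7, -0.1]
opening: 1.002
grip_force: 0.0
```

```bash
python3 - <<'E'
from h import *; from cell import env
import pickle
s=env.state();c=env.read_camera("wrist");C=cam(c,s);pickle.dump((s,C),open("w1.pkl","wb"))
print(s["t"],s["joints"],s["eef_pos"],s["tcp_rot"])
cv2.imwrite("pics/w1f.png",c["color"][...,::-1])
q=proj(C,world([524,258.4,-.297],[(32,24,51),(32,-24,51),(-32,-24,51),(-32,24,51)]));print(q)
x,y=np.maximum(q.mean(0).astype(int)-[110,110],0);print(x,y)
cv2.imwrite("pics/w1.png",cv2.resize(c["color"][y:y+200,x:x+260,::-1],None,fx=3,fy=3,interpolation=cv2.INTER_CUBIC))
E
```

```text
1.95 [2.35269333e-01 5.62517028e-01 1.42955300e+00 1.72257445e-04
 1.15077557e+00 5.44047430e-01] [636.23065382 220.31943911 221.81825505] [-3.14043923e+00  5.14032872e-04  1.26194818e+00]
[[210.65883943 191.11061642]
 [215.31019095 246.49271126]
 [141.13425303 247.35936244]
 [133.54217323 191.99794075]]
65 109
```

View pics/w1.png

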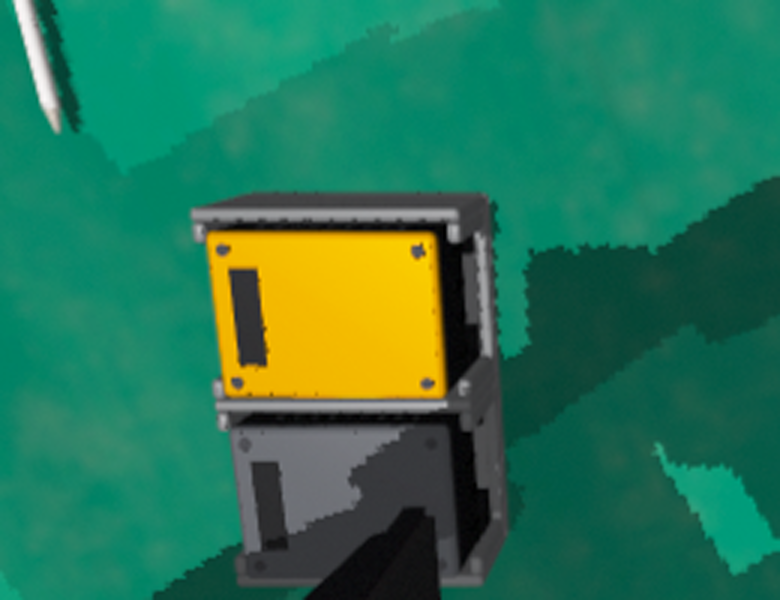

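The wrist crop shows the yellow lid's corners at about (207,231), (438,231), (443,398) and (226,398). The end faces are too dark to tell apart. I'll refine the grasp now and check which end has the T-slot after lifting.

```bash
python3 - <<'E'
from h import *; from cell import env
import pickle
s,C=pickle.load(open("w1.pkl","rb")); T=cam(env.read_camera("top"))
M=[(32,24,51),(32,-24,51),(-32,-24,51),(-32,24,51)]
u=np.array([(438,231),(443,398),(226,398),(207,231)])/3+[65,109]
u2=np.array([(155,97),(298,148),(228,332),(88,288)])/7+[140,230]; u2=u2[[0,1,2,3]]
for o in([(C,M,u)],[(C,M,u),(T,M,u2)]):
    p,r=fit(o,[524,258,-.3]);print(p,r.round(1).tolist())
E
```

```text
[ 5.25322958e+02  2.62854535e+02 -3.17480636e-01] [[-0.2, 0.3], [1.6, 0.4], [-0.6, -0.2], [-0.8, -0.4]]
[ 5.25128870e+02  2.62285045e+02 -3.14820494e-01] [[-0.3, 0.9], [1.7, 1.0], [-0.5, 0.6], [-0.8, 0.4], [-1.2, -0.7], [-1.4, -1.0], [-2.0, 0.2], [-2.4, -0.6]]
```

Emit:
carry_out(
  motion=[
    [1, -40, 20, 0, 0],
    [1, -40, 20, 0, 0],
    [2, -38.5, 22, 0, 0],
    [0, 0, 0, 0, 0],
    [0, 0, 0, 0, 0],
    [0, 0, 0, 0, 0],
  ],
)

```text
t: 2.65
eef_pos: [525.2, 260.8, 161.6]
tcp_rot: [3.14, -0.001, 1.263]
ft_force: [-0.9, -0.1, 0.2]
opening: 1.0
grip_force: 0.0
```

```bash
python3 - <<'E'
from h import *; from cell import env
import pickle
s=env.state();c=env.read_camera("wrist");C=cam(c,s);pickle.dump((s,C),open("w2.pkl","wb"))
print(s["t"],s["eef_pos"],s["tcp_rot"])
a=c["color"][...,::-1];cv2.imwrite("pics/w2f.png",a)
h=cv2.cvtColor(a,cv2.COLOR_BGR2HSV);m=cv2.inRange(h,(18,140,120),(32,255,255))
m=cv2.morphologyEx(m,cv2.MORPH_CLOSE,np.ones((25,25)))
k=max(cv2.findContours(m,0,2)[0],key=cv2.contourArea)
b=cv2.approxPolyDP(k,8,True).reshape(-1,2);print(cv2.contourArea(k),b.tolist(),cv2.boxPoints(cv2.minAreaRect(k)).tolist())
print(proj(C,world([525,260,-.31],[(32,24,51),(32,-24,51),(-32,-24,51),(-32,24,51)])))
E
```

```text
2.65 [525.1883922  260.84901148 161.62598501] [ 3.13995781e+00 -1.28448166e-03  1.26340747e+00]
5532.0 [[268, 206], [270, 269], [356, 269], [357, 207]] [[266.7800598144531, 269.4380798339844], [268.0137023925781, 205.28872680664062], [358.1534118652344, 207.02218627929688], [356.9197692871094, 271.1715393066406]]
[[361.3342226  209.84127494]
 [359.10705887 275.24225395]
 [270.41755632 275.12631786]
 [268.46551548 209.69040801]]
```

View pics/w2f.png

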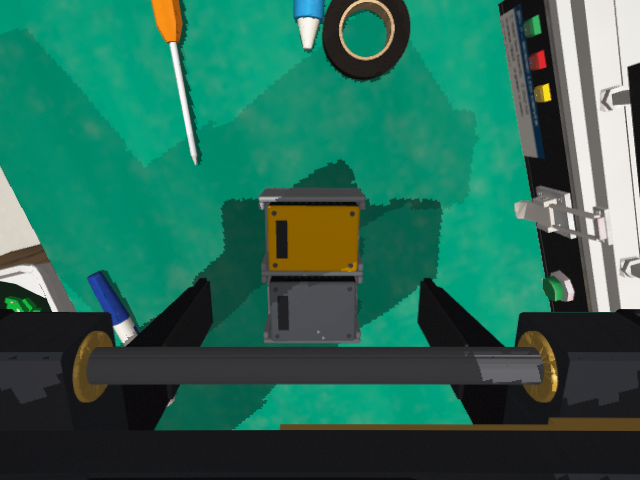

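The view from above shows the yellow lid at columns 268–358 and rows 205–271, between the open fingers (tips at columns ~210 and ~420).

```bash
python3 - <<'E'
from h import *; from cell import env
import pickle
s,C=pickle.load(open("w2.pkl","rb"))
M=[(32,24,51),(32,-24,51),(-32,-24,51),(-32,24,51)]
u=[(358.7,206),(358.2,271.5),(269.2,270.5),(267.5,205.5)]
p,r=fit([(C,M,u)],[524,258,-.3]);print(p,r.round(1).tolist())
R=Ro.from_euler("xyz",s["tcp_rot"]).as_matrix();print(R.T@(np.r_[p[:2],25]-s["eef_pos"]),"turn",-np.degrees(p[2]+np.pi/2-s["tcp_rot"][2]))
print("pads px",proj(C,s["eef_pos"]+(R@np.array([[0,-47.5,8],[0,47.5,8],[0,0,8]]).T).T))
E
```

```text
[ 5.24938546e+02  2.63142503e+02 -3.10593393e-01] [[1.3, -0.4], [-0.4, -0.1], [-0.3, 0.7], [-0.6, -0.1]]
[  1.934897    -1.15544433 136.62687667] turn 0.18360658558558413
pads px [[211.63698017 303.40615549]
 [418.57442975 303.29433249]
 [315.09639291 303.31527066]]
```

Emit:
carry_out(
  motion=[
    [1, -0.5, 40, 0, 0],
    [1, -0.5, 40, 0, 0],
    [0, 0, 30, 0, 0],
    [0, 0, 26, 0, 0],
    [0, 0, 0, 0, 0],
    [0, 0, 0, 0, 0],
  ],
)

```text
t: 3.3
eef_pos: [524.8, 262.6, 25.2]
tcp_rot: [3.141, -0.0, 1.262]
ft_force: [0.8, 0.1, 0.4]
opening: 0.998
grip_force: 0.0
```

Emit:
carry_out(
  motion=[
    [0, 0, 0, 0, 1],
    [0, 0, 0, 0, 1],
    [0, 0, 0, 0, 1],
    [0, 0, 0, 0, 1],
    [0, 0, 0, 0, 1],
    [0, 0, 0, 0, 1],
    [0, 0, 0, 0, 1],
    [0, 0, 0, 0, 1],
  ],
)

```text
t: 4.1
eef_pos: [524.3, 262.8, 25.1]
tcp_rot: [3.141, -0.0, 1.263]
ft_force: [-0.5, -0.7, 5.9]
opening: 0.669
grip_force: 30.0
```

Emit:
carry_out(
  motion=[
    [0, 0, -10, 0, 1],
    [0, 0, -20, 0, 1],
    [0, 0, -40, 0, 1],
    [0, 0, -40, 0, 1],
    [0, 0, -30, 0, 1],
    [0, 0, 0, 0, 1],
    [0, 0, 0, 0, 1],
  ],
)

```text
t: 4.8
eef_pos: [523.8, 262.7, 164.9]
tcp_rot: [3.141, -0.0, 1.263]
ft_force: [0.4, -0.5, -3.0]
opening: 0.668
grip_force: 30.0
```

```bash
python3 - <<'E'
from h import *; from cell import env
s=env.state();c=env.read_camera("scene");C=cam(c)
print(s["t"],s["eef_pos"],s["joints"],s["opening"],s["grip_force"])
q=proj(C,[s["eef_pos"]-[0,0,10]])[0].astype(int);print(q)
x,y=q-[50,35]
a=c["color"][y:y+75,x:x+100,::-1]
a=(255*(a/255.)**.5).astype(np.uint8)
cv2.imwrite("pics/s1.png",cv2.resize(a,None,fx=7,fy=7,interpolation=cv2.INTER_CUBIC))
E
```

```text
4.8 [523.78284912 262.66613258 164.85799861] [3.52094107e-01 4.99438538e-01 1.72154557e+00 8.71275756e-05
 9.20067391e-01 6.59816100e-01] 0.6681249861644881 29.980010661383858
[193 174]
```

View pics/s1.png

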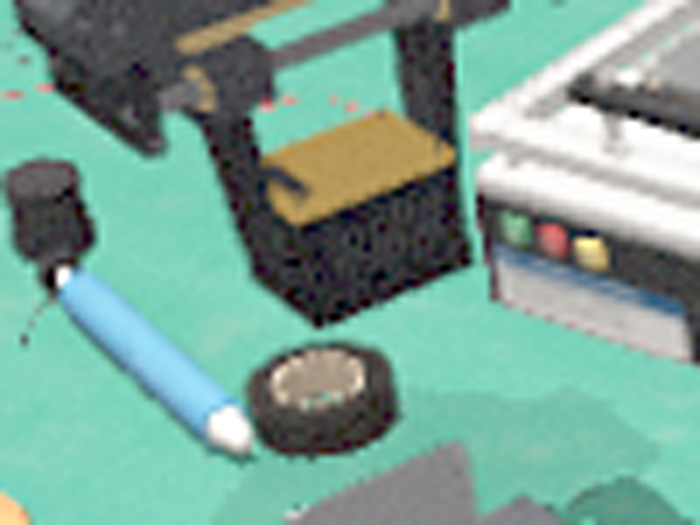

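The near end's bottom edge, from (255,275) to (320,325), looks straight with no slot, which fits it being the shut −x end. I'll carry on to a viewpoint beside the charger, then measure it and check the far end too.

```bash
python3 - <<'E'
from h import *; from cell import env
for r in plan(env.state(),[490,-252,165],1.198,12)[::11]: print(*r)
E
```

```text
-41.7 10.3 -0.1 0.31
-41.0 12.8 -0.1 0.31
```

Emit:
carry_out(
  motion=[
    [-41.5, 10.5, 0, 0.3, 1],
    [-41.5, 10.5, 0, 0.3, 1],
    [-41.5, 11, 0, 0.3, 1],
    [-41.5, 11, 0, 0.3, 1],
    [-41.5, 11.5, 0, 0.3, 1],
    [-41.5, 11.5, 0, 0.3, 1],
    [-41.5, 11.5, 0, 0.3, 1],
    [-41.5, 12, 0, 0.3, 1],
    [-41, 12, 0, 0.3, 1],
    [-41, 12.5, 0, 0.3, 1],
    [-41, 12.5, 0, 0.3, 1],
    [-41, 12.5, 0, 0.4, 1],
  ],
)

```text
t: 6.05
eef_pos: [490.5, -252.8, 162.9]
tcp_rot: [-3.139, -0.001, 1.198]
ft_force: [0.4, 0.4, -2.0]
opening: 0.673
grip_force: 30.0
```

Emit:
carry_out(
  motion=[
    [0, 0, 0, 0, 1],
    [0, 0, 0, 0, 1],
    [0, 0, 0, 0, 1],
  ],
)

```text
t: 6.35
eef_pos: [491.0, -250.4, 163.6]
tcp_rot: [-3.139, -0.001, 1.199]
ft_force: [0.5, -0.1, -2.0]
opening: 0.668
grip_force: 30.0
```

```bash
python3 - <<'E'
from h import *; from cell import env
import pickle
s=env.state();c=env.read_camera("wrist");C=cam(c,s);pickle.dump((s,C),open("w3.pkl","wb"))
print(s["t"],s["eef_pos"],s["tcp_rot"],s["joints"])
a=c["color"][...,::-1];cv2.imwrite("pics/w3.png",a)
print(proj(C,world([526.1,-158.6,-.373],[(92,42,52),(92,-42,52),(-88,-42,16),(-88,42,16)])))
b=(255*(a/255.)**.5).astype(np.uint8)[0:345,140:540]
cv2.imwrite("pics/w3c.png",cv2.resize(b,None,fx=2,fy=1.99*345/345,interpolation=cv2.INTER_CUBIC)[:600])
E
```

```text
6.35 [ 491.02048729 -250.37658044  163.57171467] [-3.13930835e+00 -7.44613778e-04  1.19885687e+00] [-5.91505508e-01  4.57471485e-01  1.80632093e+00  2.97330443e-04
  8.80191898e-01 -2.19756580e-01]
[[465.35979022  20.33909688]
 [452.1454395  160.69027922]
 [197.90355307 156.72371595]
 [188.17776869  33.62343456]]
```

View pics/w3.png

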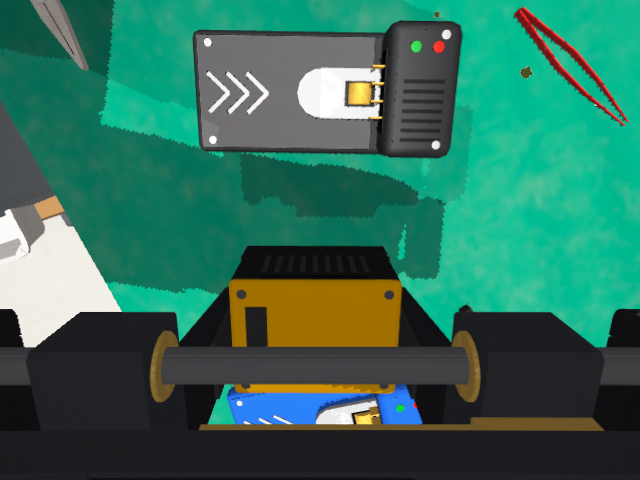

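The wrist view shows the charger clearly. The deck spans columns 193–385 and rows 30–152, the head ends at column ~462, and the rail nose is at (298,93). The held pack is level, with a plain upper flank. I'll take edge positions numerically.

```bash
python3 - <<'E'
import cv2,numpy as np
a=cv2.imread("pics/w3.png"); h=cv2.cvtColor(a,cv2.COLOR_BGR2HSV)
green=(h[...,1]>150)&(h[...,0]>70)&(h[...,0]<95)
v=a.min(2).astype(int)
def runs(m): 
    d=np.flatnonzero(np.diff(np.r_[0,m.astype(int),0])); return [(int(x),int(y-1)) for x,y in d.reshape(-1,2) if y-x>4]
for c in(220,250,280,310,340,420): print("col",c,"nongreen",runs(~green[:220,c]),"bright",runs(v[:220,c]>140))
for r in(60,80,93,110,130): print("row",r,"nongreen",runs(~green[r,150:520]),"bright",runs(v[r]>140), "headedge",runs(v[r,150:520]<45))
E
```

```text
col 220 nongreen [(30, 150)] bright [(82, 88), (98, 104)]
col 250 nongreen [(31, 151)] bright [(74, 80), (107, 113)]
col 280 nongreen [(32, 151)] bright []
col 310 nongreen [(32, 152)] bright [(71, 114)]
col 340 nongreen [(33, 152)] bright [(67, 118)]
col 420 nongreen [(21, 157)] bright []
row 60 nongreen [(44, 308)] bright [] headedge [(0, 44), (230, 240), (307, 369)]
row 80 nongreen [(45, 306)] bright [(212, 218), (231, 237), (250, 257), (301, 379)] headedge [(0, 45), (231, 239), (285, 293), (311, 369)]
row 93 nongreen [(46, 305)] bright [(224, 229), (244, 249), (263, 268), (297, 344), (375, 379)] headedge [(0, 46), (305, 369)]
row 110 nongreen [(47, 303)] bright [(208, 214), (228, 233), (247, 253), (304, 378)] headedge [(0, 47), (274, 290), (303, 369)]
row 130 nongreen [(49, 301)] bright [] headedge [(0, 48), (227, 235), (270, 289), (300, 369)]
```

```bash
python3 - <<'E'
from h import *
import pickle
s,C=pickle.load(open("w3.pkl","rb"))
def bp(u,z):
    d=C[2].T@np.r_[cv2.undistortPoints(np.float64([[u]]),C[0],C[1])[0,0],1]; o=-C[2].T@C[3]; return (o+d*(z-o[2])/d[2])[:2]
# (pixel, z, axis, value)
O=[((220,29.5),16,1,42),((280,31.5),16,1,42),((340,32.5),16,1,42),((340,66.5),26,1,16.5),((340,118.5),26,1,-16.5),((365,66.5),26,1,16.5),
((296.5,93),26,0,-13),((194,60),16,0,-88),((195.5,93),16,0,-88),((199,130),16,0,-88),((457.5,60),52,0,92),((455,93),52,0,92),((450.5,130),52,0,92),((420,20.5),52,1,42)]
O.pop(5)
P=np.array([bp(u,z) for u,z,_,_ in O])
def f(p):
    c,sn=np.cos(p[2]),np.sin(p[2]); L=(P-p[:2])@np.array([[c,-sn],[sn,c]]); return np.array([L[i,o[2]]-o[3] for i,o in enumerate(O)])
r=least_squares(f,[526,-158,-.37],loss="soft_l1"); p=r.x; print(p,f(p).round(1))
c,sn=np.cos(p[2]),np.sin(p[2])
for n,x in(("land",-50),("home",13)): print(n,p[0]+c*x,p[1]+sn*x)
E
```

```text
[ 5.26913690e+02 -1.57219447e+02 -3.88997382e-01] [-0.  -0.5 -0.5  1.8  0.7  0.1  2.   1.6  2.5 -3.1 -2.5 -2.8 -0.6]
land 480.6492011378228 -138.25640254493527
home 538.9424571947393 -162.1498388462037
```

```bash
python3 - <<'E'
from h import *
import pickle
s,C=pickle.load(open("w3.pkl","rb"));R=Ro.from_euler("xyz",s["tcp_rot"]).as_matrix()
print(proj(C,s["eef_pos"]+(R@np.array([[24,-32,-26],[24,32,-26],[26,32,-26.]]).T).T))
a=cv2.imread("pics/w3.png");h=cv2.cvtColor(a,cv2.COLOR_BGR2HSV);m=cv2.inRange(h,(15,140,80),(32,255,255))
for c in(280,300,350,380):print(c,np.flatnonzero(m[200:340,c])[[0]]+200)
for r in(300,330):print(r,np.flatnonzero(m[r,215:420])[[0,-1]]+215)
from cell import env
for r in plan(env.state(),[481.1,-137.2,110],1.182,8)[::7]:print(*r)
E
```

```text
[[226.8143367  282.00373781]
 [403.78975935 281.90547031]
 [404.12049582 276.71834148]]
280 [279]
300 [279]
350 [279]
380 [279]
300 [230 400]
330 [231 398]
12.7 -6.3 6.7 0.13
12.6 -6.5 6.7 0.13
```

```bash
python3 - <<'E'
from h import *
from cell import env
for r in plan(env.state(),[477.7,-137.6,60],1.182,8)[::7]:print(*r)
E
```

```text
12.5 -6.7 13.0 0.13
12.4 -6.9 13.0 0.13
```

Emit:
carry_out(
  motion=[
    [24.8, -13.5, 10, 0.25, 1],
    [25, -13.5, 10, 0.25, 1],
    [25, -13.7, 20, 0.25, 1],
    [24.8, -13.7, 30, 0.25, 1],
    [0, 0, 34, 0, 1],
    [0, 0, 0, 0, 1],
    [0, 0, 0, 0, 1],
    [0, 0, 0, 0, 1],
  ],
)

```text
t: 7.2
eef_pos: [478.5, -139.1, 62.0]
tcp_rot: [3.14, -0.0, 1.181]
ft_force: [0.6, 0.1, -0.6]
opening: 0.675
grip_force: 30.0
```

Emit:
carry_out(
  motion=[
    [0.8, -1, 12, 0, 1],
    [0, 0, 8, 0, 1],
    [0, 0, 3, 0, 1],
    [0, 0, 1, 0, 1],
    [0, 0, 0, 0, 1],
    [0, 0, 0, 0, 1],
  ],
)

```text
t: 7.8
eef_pos: [477.3, -137.7, 36.9]
tcp_rot: [3.141, -0.0, 1.181]
ft_force: [0.5, 0.3, -2.4]
opening: 0.671
grip_force: 30.0
```

Emit:
carry_out(
  motion=[
    [0, 0, 0.5, 0, 1],
    [0, 0, 0, 0, 0.2],
    [0, 0, 0, 0, 0.2],
    [0, 0, 0, 0, 0.2],
    [0, 0, 0, 0, 0.2],
    [0, 0, 0, 0, 0.2],
  ],
)

```text
t: 8.4
eef_pos: [477.2, -137.6, 36.1]
tcp_rot: [3.142, -0.0, 1.181]
ft_force: [0.5, -1.2, -0.2]
opening: 0.8
grip_force: 0.0
```

Emit:
carry_out(
  motion=[
    [0, 0, -10, 0, 0.2],
    [0, 0, -30, 0, 0],
    [0, 0, -40, 0, 0],
    [0, 0, -24, 0, 0],
  ],
)

```text
t: 8.8
eef_pos: [477.5, -137.7, 143.1]
tcp_rot: [3.139, -0.0, 1.181]
ft_force: [0.3, -0.7, -0.3]
opening: 0.978
grip_force: 0.0
```

Emit:
carry_out(
  motion=[
    [0, 0, 0, -8.2, 0],
    [0, 0, 0, -8.2, 0],
    [0, 0, 0, -8.2, 0],
    [0, 0, 0, -8.2, 0],
    [0, 0, 0, -8.2, 0],
    [0, 0, 0, -8.2, 0],
    [0, 0, 0, -8.2, 0],
    [0, 0, 0, -8.2, 0],
    [0, 0, 0, -8.2, 0],
    [0, 0, 0, -8.2, 0],
    [0, 0, 0, -8, 0],
    [0, 0, 0, 0, 0],
  ],
)

```text
t: 10.0
eef_pos: [477.1, -137.6, 140.8]
tcp_rot: [3.142, 0.001, 2.754]
ft_force: [-0.1, 0.3, -0.5]
opening: 0.998
grip_force: 0.0
```

Emit:
carry_out(
  motion=[
    [0, 0, 0, 0, 0],
    [0, 0, 0, 0, 0],
  ],
)

```text
t: 10.2
eef_pos: [477.1, -137.6, 140.4]
tcp_rot: [3.141, 0.0, 2.749]
ft_force: [-1.1, -0.5, 0.6]
opening: 0.996
grip_force: 0.0
```

```bash
python3 - <<'E'
from h import *; from cell import env
import pickle
s=env.state();c=env.read_camera("wrist");C=cam(c,s);pickle.dump((s,C),open("w4.pkl","wb"))
print(s["t"],s["eef_pos"],s["tcp_rot"],s["joints"])
a=c["color"][...,::-1];cv2.imwrite("pics/w4.png",a)
E
```

```text
10.2 [ 477.12346425 -137.61489861  140.36171797] [3.14147943e+00 2.28491900e-04 2.74854542e+00] [-4.13970610e-01  4.22137951e-01  1.96009007e+00  1.71404804e-04
  7.59138570e-01 -1.59184405e+00]
```

View pics/w4.png

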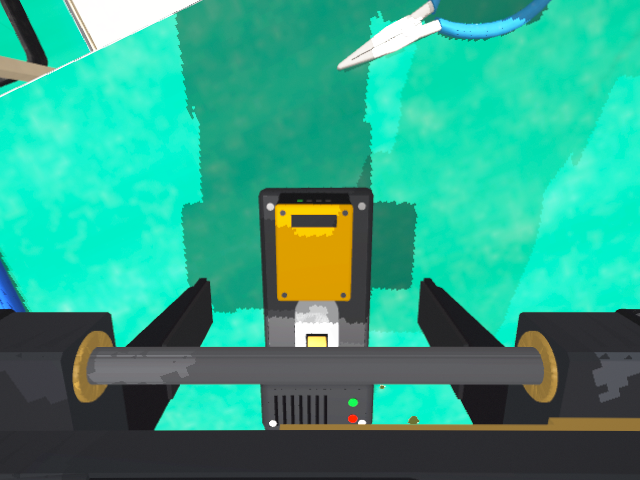

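The pack now stands on the deck with its LED end outward, lid at columns 276–352 and rail at columns ~295–338. The rail looks slightly to the +y side of the pack, so I'll measure the offset.

```bash
python3 - <<'E'
from h import *
import pickle
s,C=pickle.load(open("w4.pkl","rb"));R=Ro.from_euler("xyz",s["tcp_rot"]).as_matrix()
a=cv2.imread("pics/w4.png");h=cv2.cvtColor(a,cv2.COLOR_BGR2HSV)
y=cv2.inRange(h,(15,140,80),(32,255,255))>0; g=(h[...,1]>140)&(h[...,0]>65)&(h[...,0]<98)
def bp(u,z):
    d=C[2].T@np.r_[cv2.undistortPoints(np.float64([[u]]),C[0],C[1])[0,0],1]; o=-C[2].T@C[3]; return R.T@(o+d*(z-o[2])/d[2]-s["eef_pos"])
def rep(n,m,rows,z):
    for r in rows:
        i=np.flatnonzero(m[r,230:400])+230
        l,q=i[0]-.5,i[-1]+.5; A,B=bp((l,r),z),bp((q,r),z); print(n,r,l,q,"tool x %.1f y %.1f..%.1f mid %.2f"%(A[0],A[1],B[1],(A[1]+B[1])/2))
rep("lid",y,(215,240,265,290),62)
w=(h[...,1]<40)&(h[...,2]>100)
w[:, :290]=0; w[:,345:]=0
rep("rail",w,(318,325,332,338,343),26)
rep("deck",~g,(205,230,260,290,315,335),16)
i=np.flatnonzero(y[:,314]);print("lid x",bp((314,i[0]-.5),62)[0],bp((314,i[-1]+.5),62)[0],i[[0,-1]])
E
```

```text
lid 215 274.5 352.5 tool x 25.6 y -23.7..23.9 mid 0.09
lid 240 274.5 351.5 tool x 9.8 y -24.1..23.6 mid -0.24
lid 265 275.5 351.5 tool x -6.6 y -24.0..24.0 mid 0.04
lid 290 276.5 350.5 tool x -23.6 y -23.8..23.8 mid 0.02
rail 318 289.5 343.5 tool x -61.5 y -18.3..22.5 mid 2.12
rail 325 289.5 344.5 tool x -67.3 y -18.4..23.4 mid 2.51
rail 332 289.5 344.5 tool x -73.2 y -18.5..23.5 mid 2.51
rail 338 289.5 344.5 tool x -78.3 y -18.6..23.6 mid 2.52
rail 343 289.5 344.5 tool x -82.6 y -18.6..23.7 mid 2.52
deck 205 258.5 372.5 tool x 23.1 y -39.7..42.5 mid 1.40
deck 230 259.5 371.5 tool x 4.5 y -39.7..42.5 mid 1.40
deck 260 261.5 370.5 tool x -18.7 y -39.1..42.6 mid 1.77
deck 290 262.5 369.5 tool x -42.9 y -39.2..42.8 mid 1.77
deck 315 263.5 368.5 tool x -63.9 y -39.2..42.7 mid 1.78
deck 335 264.5 382.5 tool x -81.3 y -39.0..54.4 mid 7.72
lid x 32.69634683164206 -130.98285922410804 [204 429]
```

Emit:
carry_out(
  motion=[
    [0, 0, 40, 0, 0],
    [0, 0, 35, 0, 0],
    [0, 0, 18, 0, 0],
    [0, 0, 5, 0, 0],
    [0, 0, 0, 0, 0.3],
    [0, 0, 0, 0, 1],
    [0, 0, 0, 0, 1],
    [0, 0, 0, 0, 1],
    [0, 0, 0, 0, 1],
    [0, 0, 0, 0, 1],
    [0, 0, 0, 0, 1],
    [0, 0, 0, 0, 1],
  ],
)

```text
t: 11.45
eef_pos: [477.2, -137.6, 42.3]
tcp_rot: [3.142, 0.0, 2.752]
ft_force: [0.1, -0.1, 3.8]
opening: 0.502
grip_force: 30.0
```

Emit:
carry_out(
  motion=[
    [0, 0.8, 0, 0, 1],
    [0, 0.8, 0, 0, 1],
    [0, 0, 0, 0, 1],
    [0, 0, 0, 0, 1],
  ],
)

```text
t: 11.85
eef_pos: [478.0, -136.3, 42.3]
tcp_rot: [3.142, 0.001, 2.752]
ft_force: [-1.7, -1.2, 4.8]
opening: 0.503
grip_force: 30.0
```

Emit:
carry_out(
  motion=[
    [-3, 0, 0, 0, 1],
    [-3, 0, 0, 0, 1],
    [-3, 0, 0, 0, 1],
    [-3, 0, 0, 0, 1],
    [-3, 0, 0, 0, 1],
    [-3, 0, 0, 0, 1],
    [0, 0, 0, 0, 1],
    [0, 0, 0, 0, 1],
  ],
)

```text
t: 12.65
eef_pos: [494.4, -142.8, 42.3]
tcp_rot: [3.141, -0.0, 2.752]
ft_force: [-1.8, 0.5, 6.6]
opening: 0.5
grip_force: 30.0
```

Emit:
carry_out(
  motion=[
    [-4, 0, -0.3, 0, 1],
    [-4, 0, 0, 0, 1],
    [-4, 0, 0, 0, 1],
    [-4, 0, 0, 0, 1],
    [-4, 0, 0, 0, 1],
    [0, 0, 0, 0, 1],
    [0, 0, 0, 0, 1],
  ],
)

```text
t: 13.35
eef_pos: [513.2, -150.7, 42.3]
tcp_rot: [3.142, 0.001, 2.752]
ft_force: [0.9, 0.1, 0.5]
opening: 0.5
grip_force: 30.0
```

Emit:
carry_out(
  motion=[
    [-4, 0, 0, 0, 1],
    [-4, 0, 0, 0, 1],
    [-4, 0, 0, 0, 1],
    [-4, 0, 0, 0, 1],
    [-4, 0, 0, 0, 1],
    [0, 0, 0, 0, 1],
    [0, 0, 0, 0, 1],
  ],
)

```text
t: 14.05
eef_pos: [532.0, -158.4, 42.7]
tcp_rot: [3.142, 0.002, 2.752]
ft_force: [0.5, -0.1, 3.3]
opening: 0.507
grip_force: 30.0
```

Emit:
carry_out(
  motion=[
    [-2, 0, 0, 0, 1],
    [-2, 0, 0, 0, 1],
    [0, 0, 0, 0, 1],
    [0, 0, 0, 0, 1],
  ],
)

```text
t: 14.45
eef_pos: [535.9, -160.1, 42.6]
tcp_rot: [3.142, 0.002, 2.752]
ft_force: [2.8, -1.1, 3.3]
opening: 0.502
grip_force: 30.0
```

Emit:
carry_out(
  motion=[
    [-1.5, 0, 0, 0, 1],
    [-1.5, 0, 0, 0, 1],
    [0, 0, 0, 0, 1],
    [0, 0, 0, 0, 1],
  ],
)

```text
t: 14.85
eef_pos: [538.2, -161.0, 42.4]
tcp_rot: [3.142, 0.001, 2.752]
ft_force: [3.3, -1.3, 0.7]
opening: 0.503
grip_force: 30.0
```

Emit:
carry_out(
  motion=[
    [-1.5, 0, 0, 0, 1],
    [-1.5, 0, 0, 0, 1],
    [0, 0, 0, 0, 1],
    [0, 0, 0, 0, 1],
  ],
)

```text
t: 15.25
eef_pos: [539.7, -161.5, 42.4]
tcp_rot: [3.141, -0.003, 2.752]
ft_force: [-3.5, -0.1, 5.5]
opening: 0.504
grip_force: 30.0
```

Emit:
carry_out(
  motion=[
    [-1, 0, 0, 0, 1],
    [-1, 0, 0, 0, 1],
    [-1, 0, 0, 0, 1],
    [0, 0, 0, 0, 1],
    [0, 0, 0, 0, 1],
  ],
)

```text
t: 15.75
eef_pos: [539.9, -161.6, 42.3]
tcp_rot: [-3.142, -0.009, 2.752]
ft_force: [-15.2, 4.4, 15.7]
opening: 0.507
grip_force: 30.0
```

Emit:
carry_out(
  motion=[
    [1.5, 0, 0, 0, 1],
    [1, 0, 0, 0, 1],
    [0, 0, 0, 0, 1],
    [0, 0, 0, 0, 1],
  ],
)

```text
t: 16.15
eef_pos: [539.8, -161.6, 42.3]
tcp_rot: [3.142, -0.003, 2.752]
ft_force: [-5.5, 2.4, 6.1]
opening: 0.501
grip_force: 30.0
```

Emit:
carry_out(
  motion=[
    [1.2, 0, -0.3, 0, 1],
    [0.8, 0, 0, 0, 1],
    [0, 0, 0, 0, 1],
    [0, 0, 0, 0, 1],
  ],
)

```text
t: 16.55
eef_pos: [539.2, -161.4, 42.5]
tcp_rot: [3.141, -0.0, 2.752]
ft_force: [0.1, 1.5, -1.4]
opening: 0.5
grip_force: 30.0
```

Emit:
carry_out(
  motion=[
    [-1.5, 0, 0, 0, 1],
    [-1, 0, 0, 0, 1],
    [0, 0, 0, 0, 1],
    [0, 0, 0, 0, 0],
    [0, 0, 0, 0, 0],
    [0, 0, 0, 0, 0],
    [0, 0, 0, 0, 0],
    [0, 0, 0, 0, 0],
  ],
)

```text
t: 17.35
eef_pos: [541.7, -162.4, 42.8]
tcp_rot: [3.141, 0.0, 2.752]
ft_force: [-0.2, 0.8, 0.5]
opening: 0.867
grip_force: 0.0
```

Emit:
carry_out(
  motion=[
    [0, 0, -20, 0, 0],
    [0, 0, -40, 0, 0],
    [0, 0, -40, 0, 0],
    [30, 0, -20, 0, 0],
    [30, 0, 0, 0, 0],
    [0, 0, 0, 0, 0],
    [0, 0, 0, 0, 0],
    [0, 0, 0, 0, 0],
  ],
)

```text
t: 18.15
eef_pos: [486.9, -140.0, 162.6]
tcp_rot: [3.142, 0.0, 2.752]
ft_force: [-0.7, 0.9, 0.4]
opening: 0.994
grip_force: 0.0
```

```bash
python3 - <<'E'
from h import *
from cell import env
s=env.state();c=env.read_camera("wrist");C=cam(c,s);R=Ro.from_euler("xyz",s["tcp_rot"]).as_matrix()
print(s["t"],s["eef_pos"],s["tcp_rot"],s["ft_force"])
a=c["color"][...,::-1].copy();cv2.imwrite("pics/w5.png",a);h=cv2.cvtColor(a,cv2.COLOR_BGR2HSV)
y=(cv2.inRange(h,(15,140,80),(32,255,255))>0)
n,l,st,ce=cv2.connectedComponentsWithStats(y.astype(np.uint8));print([(st[i].tolist()) for i in range(1,n) if st[i,4]>300])
q=np.array([526.9,-157.2,-.389])
for x in(12,13,14): print(x,proj(C,world([q[0]+x*np.cos(q[2])+.5,q[1]+x*np.sin(q[2])+1.1,q[2]],[(-31,23,62),(-31,-23,62),(31,0,62)])).round(1).tolist())
t=env.read_camera("top");cv2.imwrite("pics/top1.png",t["color"][...,::-1])
d=np.abs(t["color"][...,::-1].astype(int)-cv2.imread("pics/top0.png")).sum(2)>120
n,l,st,_=cv2.connectedComponentsWithStats(cv2.dilate(d.astype(np.uint8),np.ones((5,5))));print("top changes",[st[i].tolist() for i in range(1,n) if st[i,4]>60])
E
```

```text
18.15 [ 486.89581022 -139.97359145  162.58889369] [3.14150891e+00 4.89613131e-04 2.75164790e+00] [-0.69700708  0.87363118  0.35176255]
[[281, 278, 68, 69, 4242], [73, 331, 40, 71, 1309], [518, 331, 39, 71, 1313], [281, 418, 359, 13, 2539]]
12 [[347.2, 278.7], [281.2, 278.8], [314.4, 357.3]]
13 [[347.2, 280.0], [281.3, 280.1], [314.4, 358.5]]
14 [[347.2, 281.4], [281.3, 281.5], [314.4, 359.7]]
top changes [[12, 207, 407, 273, 49146], [151, 242, 35, 39, 988], [253, 323, 9, 16, 85], [253, 463, 58, 17, 695]]
```

The pack sits within about 1 mm of home. To be sure, I'll push it from behind with closed fingers.

Emit:
carry_out(
  motion=[
    [0, 0, 40, 0, 1],
    [0, 0, 40, 0, 1],
    [0, 0, 25, 0, 1],
    [0, 0, 0, 0, 1],
    [0, 0, 0, 0, 1],
    [0, 0, 0, 0, 1],
    [0, 0, 16, 0, 1],
    [0, 0, 5, 0, 1],
    [-4, 0, 0, 0, 1],
    [-4, 0, 0, 0, 1],
    [0, 0, 0, 0, 1],
    [0, 0, 0, 0, 1],
  ],
)

```text
t: 19.45
eef_pos: [493.7, -142.7, 37.1]
tcp_rot: [3.142, 0.001, 2.752]
ft_force: [-0.4, 0.0, 0.6]
opening: 0.05
grip_force: 0.0
```

Emit:
carry_out(
  motion=[
    [-2, 0, 0, 0, 1],
    [-2, 0, 0, 0, 1],
    [-1, 0, 0, 0, 1],
    [0, 0, 0, 0, 1],
    [0, 0, 0, 0, 1],
  ],
)

```text
t: 19.95
eef_pos: [498.0, -144.5, 36.7]
tcp_rot: [3.141, -0.0, 2.752]
ft_force: [1.1, 0.3, -0.3]
opening: 0.006
grip_force: 0.0
```

Emit:
carry_out(
  motion=[
    [-1, 0, 0, 0, 1],
    [-1, 0, 0, 0, 1],
    [-1, 0, 0, 0, 1],
    [0, 0, 0, 0, 1],
    [0, 0, 0, 0, 1],
  ],
)

```text
t: 20.45
eef_pos: [499.2, -144.9, 36.6]
tcp_rot: [3.142, -0.004, 2.752]
ft_force: [-8.4, 3.2, 7.0]
opening: 0.008
grip_force: 4.4
```

Emit:
carry_out(
  motion=[
    [-1, 0, 0, 0, 1],
    [-1, 0, 0, 0, 1],
    [0, 0, 0, 0, 1],
    [0, 0, 0, 0, 1],
  ],
)

```text
t: 20.85
eef_pos: [499.2, -144.9, 36.7]
tcp_rot: [3.142, -0.008, 2.752]
ft_force: [-18.0, 5.2, 15.4]
opening: 0.006
grip_force: 9.0
```

The pack doesn't move under a 19 N push, so it is at the hard stop. I'll back off and rise.

Emit:
carry_out(
  motion=[
    [4, 0, 0, 0, 1],
    [8, 0, 0, 0, 1],
    [8, 0, 0, 0, 1],
    [0, 0, -40, 0, 1],
    [0, 0, -40, 0, 1],
    [0, 0, -40, 0, 1],
    [0, 0, 0, 0, 0.5],
    [0, 0, 0, 0, 0.5],
    [0, 0, 0, 0, 0.5],
  ],
)

```text
t: 21.75
eef_pos: [483.6, -138.5, 155.7]
tcp_rot: [3.141, -0.002, 2.752]
ft_force: [-0.3, -0.4, 0.1]
opening: 0.203
grip_force: 0.0
```

```bash
python3 - <<'E'
from h import *
from cell import env
s=env.state();c=env.read_camera("wrist");C=cam(c,s)
print(s["t"],s["eef_pos"],s["ft_force"])
a=c["color"][...,::-1].copy();h=cv2.cvtColor(a,cv2.COLOR_BGR2HSV)
y=(cv2.inRange(h,(15,140,80),(32,255,255))>0)
n,l,st,ce=cv2.connectedComponentsWithStats(y.astype(np.uint8));print([(st[i].tolist()) for i in range(1,n) if st[i,4]>300])
for x in(12,13,14): print(x,proj(C,world([526.9+x*.925+.5,-157.2-.379*x+1.1,-.389],[(-31,23,62),(-31,-23,62)])).round(1).tolist())
print(env.job_done())
E
```

```text
21.75 [ 483.59002258 -138.54272779  155.68587798] [-0.30615848 -0.42630533  0.12615925]
[[294, 286, 43, 12, 469], [292, 303, 47, 44, 1786], [262, 331, 12, 71, 457], [357, 331, 12, 71, 457], [84, 417, 401, 13, 2819]]
12 [[347.8, 287.6], [280.4, 287.7]]
13 [[347.8, 289.0], [280.5, 289.1]]
14 [[347.7, 290.3], [280.5, 290.4]]
the job is handed in; nothing more can be done
None
```

The yellow pack is on the charger's rail, pushed up against the terminal head; it didn't move under a 19 N push. I couldn't see the catch, but the forces during the slide fit it having clicked in. The gripper touched only the yellow pack, and I handed the job in at about 22 s.

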